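Unhook a pump housing from a barbed curing hook

TASK

Take the black pump housing off the barbed hook without forcing it (raise it, tilt it, ease it back over the barb; never press more than about 10 N on hook or stand), then set it down gently, standing upright on the yellow sheet in the free bay of the green tray, and let go. Leave the finished housings and everything else on the bench where they are.

Things in the scene. Friction and masses are not known exactly. Their poses are not given: they have to be found in the camera images.
- housing: black plastic pump housing, 154 mm tall, 0.15 to 0.35 kg. Origin: centre of underside; z up, x normal to its plate. Foot 46 (x) by 60 (y) by 6 mm; round body 42 across to 40 height, ports to y = +-36; above it, to 101 mm, an upright plate 8 mm thick (x), 56 wide (y), with a window through it; on top a grip lug. Starts hanging on the hook, x axis along the rack's x within 6 deg.
- housing_eye (a point): centre of the top edge of the housing's window, 89 mm above its underside; axes as the housing. The window goes right through the plate along x: 32 mm wide (y), 30 mm tall (59 to 89 mm above the underside). At the start this edge rests on the top of the hook's straight arm.
- housing_lug (a point): grip point on the housing's lug, 139 mm above its underside. The lug is solid, 12 mm thick (x), 24 wide (y), 101 to 154 mm above the underside. Grip across its 12 mm thickness with the TCP about here: the fingertips must stay 30 mm above the window's top edge to clear the hook's tip.
- rack: green stand bolted to the bench, with a barbed steel hook. Origin: underside of its base plate, below the upright; z up, x horizontal the way the hook points. Base plate 100 by 110 by 10 mm; upright 8 mm thick (x), 30 wide, clamp block up to 144 mm height. More than 10 N between stand or hook and the housing or robot damages it.
- rack_arm (a point): point where the hook's arm crosses the upright's axis, 131 mm above the bench; axes as the rack. The hook is an 8 mm round rod in the plane y = 0: a straight level arm from here in +x to a sharp bend; there the tip turns up, leaning outward at 75 deg from level, 28 mm long on its centre line; at its upper end a barb. The hook's highest point is 31 mm above the arm's centre line.
- rack_mean_bend (a point): mean place of the bend's centre line, rack x = 93 mm. The arm was set by hand in its clamp: the true bend lies 68 to 118 mm out, not measured; see it or feel for it by touching the barb's back with the raised plate. Barb: orange 6 mm round spur pointing back from the tip's end, 10 mm back and 5 down (centre line); its rearmost point is 5.8 mm before the bend, 22 above the arm's centre line.
- rack_foot (a point): foot of the upright, where it is springy: a level push on the hook's tip moves it about 0.3 mm per N. The window does not pass the tip with the plate upright. It does when raised off the arm, tilted 35 to 45 deg (lug leaning towards the upright, foot swung outwards) starting about 15 mm before the bend, then led up along the tip and out over it; free play about 2.5 mm.
- tray: green three-bay tray fixed on the bench, 80 (x) by 270 (y) by 24 mm, walls and dividers 4 mm, floor 4 mm thick. Origin at the centre of its underside. The three bays lie in a row along its y, each 72 mm (x) by about 85 mm (y) inside, centres at y = -89, 0 and +89 mm. It and the stand may stand on either side of the robot.
- sheet: yellow sheet 60 (x) by 70 (y) mm, under 1 mm thick, lying in the free bay; origin at its centre on the tray floor, 4 mm above the bench; its axes are the tray's. The housing goes here with its y along the tray's y (either way round).
- done_a: finished housing of the same shape, standing in another bay, its y along the tray's y; not to be disturbed. Origin at the centre of its underside.
- done_b: second finished housing of the same shape, standing in the remaining bay; not to be disturbed. Origin at the centre of its underside.
- spray: spray can, 66 mm across, 190 mm tall, standing at the left of the bench; origin at the centre of its underside
- glue: white bottle with red cap, 44 mm across, 130 mm tall, at the right of the bench; origin at the centre of its underside
- tape: yellow ring 90 mm across, 24 mm tall, flat on the bench at the far side; origin at the centre of its underside
- collar: black moulded collar, 64 mm across, 40 mm tall, at the far side of the bench; origin at the centre of its underside
- driver: screwdriver lying at the far side of the bench, handle to its -x
Things that resemble listed ones, but are neither listed nor needed, are in the scene too. What is shaped like the housing but pink is not meant.

How it is judged:
By the outcome, as a careful person would: the job done as asked, in the order asked, and still so for the second after the job is handed in, with the robot touching nothing.
It also fails if it takes over 72 s, if anything falls off the work surface, if the arm or the gripper's body presses on something with over 40 N, if the wrist force passes 120 N, or if a joint passes its speed limit or range.

ROBOT

A 6-joint arm with a two-finger parallel gripper is mounted at the origin on the work surface. World frame = base frame: x ahead of the robot, y to its left, z up, the work surface at z = 0. Lengths are in m, angles in rad, forces in N, time in s.
With the tool pointing down it reaches from about 0.35 to 0.85 m from the base axis. Payload 8.1 kg.
Tool frame: the origin (TCP) lies between the finger pads, 19 mm behind the fingertips; this is the grasp point; z points along the fingers, y is the line along which they close (so a half turn about z gives the same grasp; the last joint's range is limited). The gripper opens to 93 mm and grips with 3 to 60 N. Pads are 15 mm wide; open, the fingers measure 128 mm over their backs; the gripper's body (75 mm by 188 mm) begins 65 mm behind the grasp point.
Start: joints at [-1.326, 0.13, 1.488, -0, 1.523, -0.085], TCP at [0.194, -0.568, 0.237] pointing down, gripper open.
Joint ranges: [-2.96, 2.96], [-0.89, 2.26], [0.02, 2.5], [-1.34, 4.48], [0, 2.73], [-2.66, 2.66]. Speed limits (rad/s): [2.39, 2.39, 2.79, 3.14, 3.14, 3.14].

INTERFACE

Orientations are given as a rotation vector (axis times angle).
In Python, from plant import monitor, eyes, ticket gives the robot as it stands.
- The arm moves only by the tool arm_command, never from a script. Its argument "deltas" is a list that holds one entry, the list of rows, each a list of 6 numbers: the shift along the world's x, y, z in cm, then the turn, a rotation vector about the world's x, y, z in degrees. In form: [[[tx, ty, tz, rx, ry, rz], ...]]. A call has 1 to 12 rows; each row shifts and turns the commanded pose from where the row before left it; what a row does not reach is not made up. A row lasts 1/12 s, in which the tool goes at most 41.7 mm and 7.16 degrees, less where a joint would pass 70% of its speed; a pose out of reach is approached as far as the arm can. A call is refused whole if a number of a shift passes 4.17 or a number of a turn 7.16, either way. A call with a gripper value outside its range is refused whole. "gripper" is the opening, from -1 (shut) to 1 (fully open), set as the call begins (left out, the last holds). The fingers move at their own pace and stop on an object; "squeeze" is the grip in N (left out, the last holds). Time passes only in rows, so rows that do not move let the fingers close. It gives the time, the measured TCP pose, the force, the opening and the grip force at its end, in the units of the state.
- monitor.read_state(): the state, without advancing time (a new reading comes with each control period).
- eyes.read_camera(name): name is "scene" or "top" or "wrist"; returns the picture (384x512x3 uint8, blue, green, red); there is no depth.
- eyes.camera_model(name): a dict with "fx", "fy", "cx", "cy" (pixels), "rvec" (rotation vector, rad) and "tvec" (3), from world to camera coordinates, as OpenCV has them. Camera axes: x right, y down, z forward; pixel columns grow to the right and rows downward; lengths in m; the calibration is good to about 2 mm. A picture is of the moment at which its call begins: read the wrist's pose just before it. camera_model takes no time and is no camera call; for the wrist camera it gives the pose at the moment of the call.
- ticket.close_job(): hands the job in; it is judged then, once.
The state is a dict: "t": time; "q": joint angles; "dq": joint speeds; "joint_torque": joint torques, N m; "tool_pos": TCP position; "orientation": TCP orientation; "force": force on the tool from outside, world axes, zero at the start; "wrist_torque": the same for the moment, N m; "opening": finger opening in m; "gripper_force": force on a finger pad.
Only numpy, scipy, OpenCV 4.12 (cv2) and the standard library are available. Lean on these libraries where they do the work, as an engineer would, in place of code of your own. Each camera call takes 0.05 s, during which the arm holds its last target. There are 200 camera calls.

## Working session

There is one attempt and no reset: what is moved stays moved. The work goes in short steps, Python scripts to look and compute and a tool call to move; the robot and the scene stay as the last step left them, time stands still between calls to the robot, and variables do not carry over. Pictures are saved under pics/ and viewed, at most 10 in all, crops included, and the job is handed in when it is done.

Besides the shell and the picture viewer there is one more tool, called after "Emit:" as name([rows], argument=value, ...), one row to a line, values as JSON. arm_command: Moves the arm, as the interface text tells. Its arguments: {"type":"object","properties":{"deltas":{"type":"array"},"gripper":{"type":"number"},"squeeze":{"type":"number"}},"required":["deltas"]}

```bash
mkdir -p pics; ls; python3 - <<'E'
from plant import monitor, eyes
import cv2, numpy as np
s=monitor.read_state(); print({k:np.round(v,3) for k,v in s.items()})
for n in ["scene","top"]:
    im=eyes.read_camera(n); cv2.imwrite(f"pics/{n}0.png",im); 
    m=eyes.camera_model(n); R=cv2.Rodrigues(np.array(m["rvec"]))[0]; print(n,m,"C",-R.T@np.array(m["tvec"]))
E
```

```text
pics
{'t': np.float64(0.0), 'q': array([-1.326,  0.131,  1.489, -0.   ,  1.523, -0.085]), 'dq': array([ 0.002, -0.   ,  0.   ,  0.001,  0.001,  0.001]), 'joint_torque': array([ 1.0000e-03, -5.5983e+01, -4.9176e+01,  7.7000e-02,  3.5000e-02,
       -0.0000e+00]), 'tool_pos': array([ 0.194, -0.567,  0.236]), 'orientation': array([-3.097, -0.515,  0.   ]), 'force': array([ 0.102, -0.42 ,  0.411]), 'wrist_torque': array([ 0.023,  0.03 , -0.044]), 'gripper_force': np.float64(0.0), 'opening': np.float64(0.093)}
scene {'fx': 370.62089779321485, 'fy': 370.62089779321485, 'cx': 248.1393880880623, 'cy': 194.58007930915753, 'rvec': array([ 1.1919185 ,  2.39456739, -0.87528184]), 'tvec': array([ 0.34882076, -0.26343573,  1.73361095])} C [1.28562283 0.49940341 1.1376517 ]
top {'fx': 466.0222129723547, 'fy': 466.0222129723547, 'cx': 254.59234527235634, 'cy': 190.87235011352246, 'rvec': array([ 2.15051052, -2.13530122,  0.16899326]), 'tvec': array([-0.00497782,  0.59915077,  1.43297079])} C [0.37235156 0.00358758 1.50789693]
```

View pics/scene0.png

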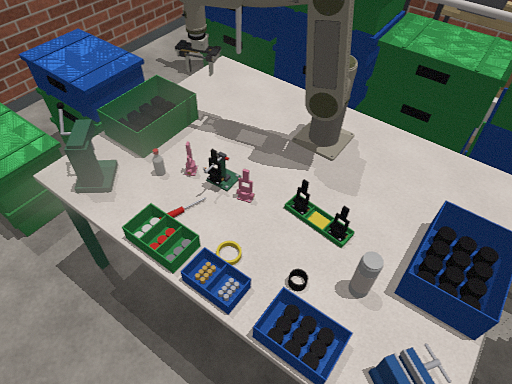

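View pics/top0.png

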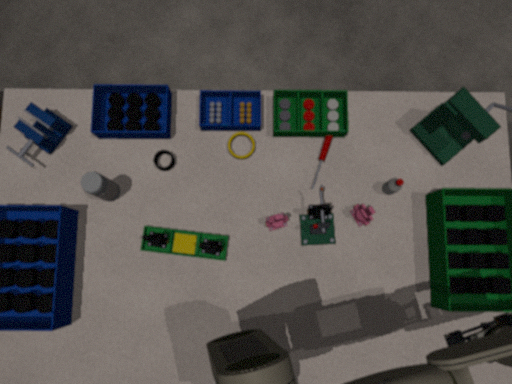

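The scene view shows the rack with the black housing near (220,168), with pink decoys at (190,158) and (245,185). The tray is near (320,220) with yellow in the middle bay. In the top view, the rack is at (318,230) with its hook pointing up the image, and the tray is at (185,243). I'll zoom in on the rack and the tray.

```bash
python3 - <<'E'
import cv2, numpy as np
a=cv2.imread("pics/top0.png"); b=cv2.imread("pics/scene0.png")
A=cv2.resize(a[170:260,265:385],None,fx=5,fy=5,interpolation=cv2.INTER_CUBIC)[:, :]
B=cv2.resize(b[135:215,170:270],None,fx=6,fy=6,interpolation=cv2.INTER_CUBIC)
cv2.imwrite("pics/zt.png",A);cv2.imwrite("pics/zs.png",B)
E
```

```text
(no output)
```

View pics/zt.png

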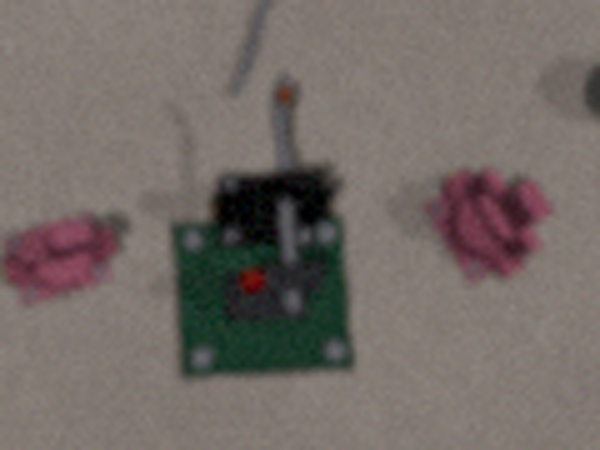

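View pics/zs.png

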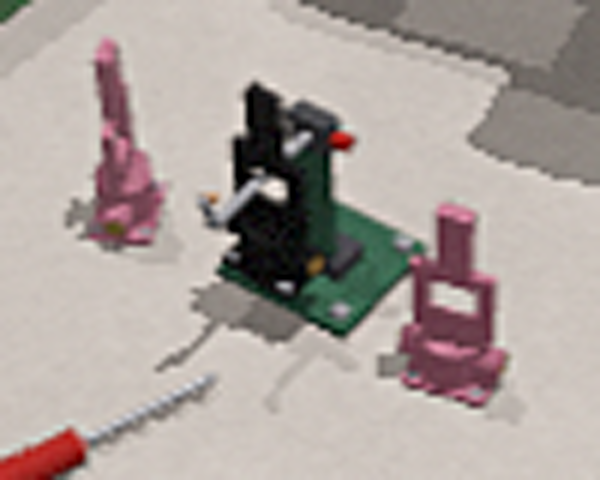

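The zooms show a black housing hanging about mid-arm, with the plate facing along the arm. The orange barb is at top pixel (322,189). The clamp is at about (322,228), and a red knob sits on the clamp's left side. Next I'll get the frames by ray casting.

```bash
cat > h.py <<'E'
import cv2, numpy as np
from plant import monitor, eyes
def cam(n):
    m=eyes.camera_model(n); R=cv2.Rodrigues(np.array(m["rvec"],float))[0]; K=np.array([[m["fx"],0,m["cx"]],[0,m["fy"],m["cy"]],[0,0,1]])
    return K,R,np.array(m["tvec"],float)
def ray(c,p):
    K,R,t=c; d=R.T@np.linalg.solve(K,np.array([p[0],p[1],1.])); return -R.T@t,d/np.linalg.norm(d)
def onz(c,p,z):
    C,d=ray(c,p); return C+d*(z-C[2])/d[2]
def tri(rays):
    A=sum(np.eye(3)-np.outer(d,d) for C,d in rays); b=sum((np.eye(3)-np.outer(d,d))@C for C,d in rays); return np.linalg.solve(A,b)
def proj(c,X):
    K,R,t=c; p=K@(R@np.asarray(X)+t); return p[:2]/p[2]
def mask(im,lo,hi):
    return cv2.inRange(cv2.cvtColor(im,cv2.COLOR_BGR2HSV),np.array(lo),np.array(hi))
E
python3 - <<'E'
from h import *
T=cam("top");S=cam("scene")
a=cv2.imread("pics/top0.png"); b=cv2.imread("pics/scene0.png")
g=mask(a,(45,90,25),(90,255,255))
for nm,(x0,x1,y0,y1) in dict(rack=(292,342,208,252),tray=(130,240,215,270)).items():
    mm=np.zeros_like(g); mm[y0:y1,x0:x1]=g[y0:y1,x0:x1]
    pts=cv2.findNonZero(mm); z=.01 if nm=="rack" else .024
    W=np.array([onz(T,p[0],z)[:2] for p in pts],np.float32)
    r=cv2.minAreaRect(W*1000); print(nm,len(pts),r)
y=mask(a,(22,120,90),(35,255,255)); y[:,:160]=0;y[:,210:]=0;y[:220]=0
W=np.array([onz(T,p[0],.0045)[:2] for p in cv2.findNonZero(y)],np.float32);print("sheet",cv2.minAreaRect(W*1000))
o=mask(a,(5,110,60),(18,255,255)); o[:,:310]=0;o[:,335:]=0;o[:180]=0;o[198:]=0; po=[p[0].tolist() for p in cv2.findNonZero(o)];print(po)
o2=mask(b,(5,110,60),(22,255,255)); o2=o2[160:175,198:212]; p2=[(p[0]+[198,160]).tolist() for p in cv2.findNonZero(o2)];print(p2)
if po and p2:
    q1=np.mean(po,0);q2=np.mean(p2,0);X=tri([ray(T,q1),ray(S,q2)]);print("barb",X,proj(T,X)-q1,proj(S,X)-q2, onz(T,q1,.155))
# clamp end of arm, lug top
print("lug top scene",onz(S,(213.7,150.3),.2))
W=eyes.camera_model("wrist");c=cam("wrist");print("wristcam C",-c[1].T@c[2],"z",c[1][2], W["fx"])
E
```

```text
rack 512 ((482.4886474609375, -202.3155975341797), (89.91260528564453, 103.05982208251953), 0.398720920085907)
tray 999 ((435.3515930175781, 220.65444946289062), (267.08038330078125, 75.656005859375), 83.41205596923828)
sheet ((434.237548828125, 223.9231719970703), (71.65081024169922, 61.16541290283203), 83.3153076171875)
[[321, 188], [322, 188], [321, 189], [322, 189]]
[[205, 168]]
barb [ 0.59121438 -0.19761403  0.15309934] [ 0.04905559 -0.03203134] [0.04544689 0.00944499] [ 0.59081081 -0.19718591  0.155     ]
lug top scene [ 0.53506968 -0.19971857  0.2       ]
wristcam C [ 0.27080768 -0.54152821  0.3833124 ] z [-0.27755294 -0.09248867 -0.95624799] 268.697296538295
```

Emit:
arm_command([
  [[2.5,3.0,0.9,0,0,6],[2.5,3.0,0.9,0,0,6],[2.5,3.0,0.9,0,0,6],[2.5,3.0,0.9,0,0,6],[2.5,3.0,0.9,0,0,6],[2.5,3.0,0.9,0,0,6],[2.5,3.0,0.9,0,0,6],[2.5,3.0,0.9,0,0,6],[2.5,3.0,0.9,0,0,6],[2.5,3.0,0.9,0,0,6],[2.5,3.0,0.9,0,0,6],[2.5,3.0,0.9,0,0,6]],
], gripper=0, squeeze=20)

```text
t: 1.1
tool_pos: [0.4951, -0.2058, 0.3456]
orientation: [-2.198, -2.244, 0.0]
force: [0.1, -1.0, -0.1]
opening: 0.0465
gripper_force: 0.0
```

```bash
python3 - <<'E'
from h import *
s=monitor.read_state();im=eyes.read_camera("wrist");im2=eyes.read_camera("top");np.save("w1.npy",np.array([*cam("wrist")],dtype=object),allow_pickle=True)
cv2.imwrite("pics/w1.png",im);cv2.imwrite("pics/top1.png",im2)
print(s["t"],s["q"].round(3),s["tool_pos"].round(4),s["orientation"].round(3),s["opening"])
E
```

```text
Traceback (most recent call last):
ValueError: could not broadcast input array from shape (3,3) into shape (3,)
```

```bash
python3 - <<'E'
from h import *
s=monitor.read_state();im=eyes.read_camera("wrist")
K,R,t=cam("wrist");np.savez("w1.npz",K=K,R=R,t=t)
cv2.imwrite("pics/w1.png",im)
print(s["t"],s["q"].round(3),s["tool_pos"].round(4),s["orientation"].round(3),s["opening"])
E
```

```text
1.2 [-0.485 -0.061  1.487  0.002  1.714 -0.51 ] [ 0.4973 -0.2034  0.3466] [2.192 2.249 0.004] 0.04661729722855634
```

View pics/w1.png

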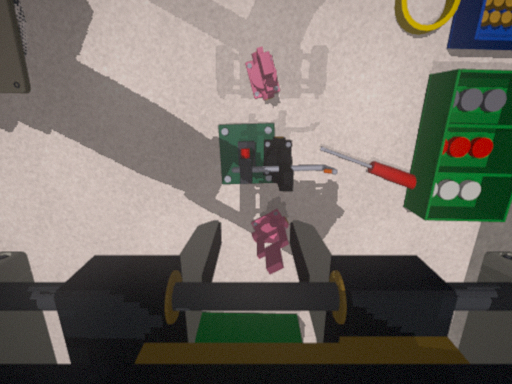

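The wrist view shows the whole rack, with its base corners near (220,124), (272,122) and (222,185). The arm runs from (255,169) to the barb at (328,170), and the lug is near (285,163). I'll zoom in.

```bash
python3 - <<'E'
import cv2
a=cv2.imread("pics/w1.png")
cv2.imwrite("pics/w1z.png",cv2.resize(a[115:197,212:344],None,fx=6,fy=6,interpolation=cv2.INTER_CUBIC))
E
```

```text
(no output)
```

View pics/w1z.png

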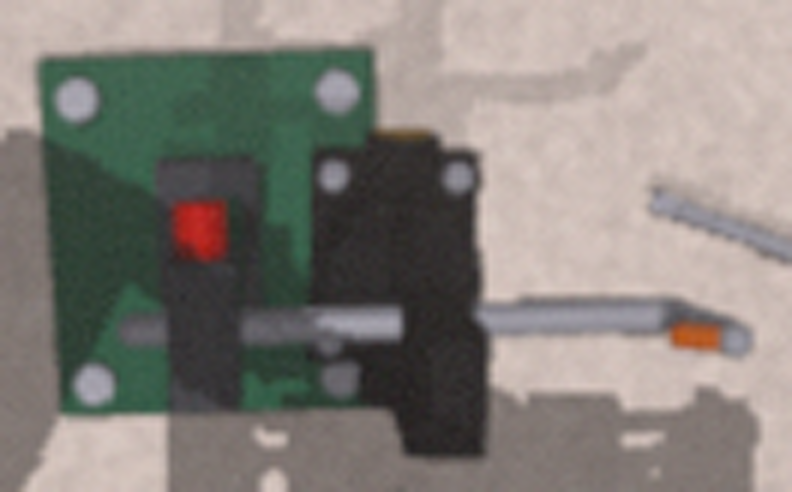

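```bash
python3 - <<'E'
from h import *
d=np.load("w1.npz");c=(d["K"],d["R"],d["t"])
P=lambda u,v,z: (onz(c,(212+(u+.5)/6-.5,115+(v+.5)/6-.5),z)*1000).round(1)
for n,a in dict(TL=(40,60,.01),TR=(372,48,.01),BL=(62,412,.01),clampTL=(158,158,.144),clampBL=(170,410,.144),armA=(245,327,.131),armmid=(395,323,.131),armM=(500,319,.131),armB=(660,316,.131),bend=(680,316,.131),barbRear=(672,335,.154),barbmid=(695,335,.155),tipend=(737,340,.159),lugR_far=(487,458,.200),lugR_up=(482,400,.2),foot1=(315,150,.052),foot2=(478,150,.052),lugbackL=(405,458,.2)).items(): print(n,P(*a))
print("C",(-c[1].T@c[2]).round(3))
E
```

```text
TL [ 429.  -155.1   10. ]
TR [ 525.7 -149.7   10. ]
BL [ 433.7 -261.6   10. ]
clampTL [ 471.9 -166.6  144. ]
clampBL [ 474.6 -222.6  144. ]
armA [ 491.  -206.2  131. ]
armmid [ 525.4 -204.5  131. ]
armM [ 549.4 -203.1  131. ]
armB [ 585.9 -201.7  131. ]
bend [ 590.5 -201.6  131. ]
barbRear [ 583.  -200.9  154. ]
barbmid [ 587.7 -200.5  155. ]
tipend [ 595.5 -200.5  159. ]
lugR_far [ 538.  -215.1  200. ]
lugR_up [ 536.3 -203.7  200. ]
foot1 [ 508.6 -174.7   52. ]
foot2 [ 552.7 -173.8   52. ]
lugbackL [ 522.4 -215.4  200. ]
C [ 0.494 -0.125  0.493]
```

Measurements agree across the views:
- Rack yaw is about 2.7°.
- The arm line is at y≈-0.203.
- The bend is at x≈0.5885 (barb rear 0.583, tip end 0.595).
- The lug centre is at about (0.532, -0.203), and its grip point is at z≈0.185.

Approaching to grip.

Emit:
arm_command([
  [[1.5,0,-1,0,0,0.5],[1.5,0,-2,0,0,0],[0.5,0,-3,0,0,0],[0,0,-3,0,0,0],[0,0,-3,0,0,0],[0,0,-2,0,0,0],[0,0,-1.5,0,0,0],[0,0,0,0,0,0],[0,0,0,0,0,0]],
])

```text
t: 2.0
tool_pos: [0.5278, -0.2083, 0.1892]
orientation: [-2.195, -2.244, 0.002]
force: [-0.4, 0.1, 0.1]
opening: 0.0467
gripper_force: 0.0
```

Emit:
arm_command([
  [[0.3,0.4,-0.3,0,0,0],[0,0,0,0,0,0],[0,0,0,0,0,0],[0,0,0,0,0,0]],
])

```text
t: 2.33
tool_pos: [0.5329, -0.2039, 0.1886]
orientation: [2.193, 2.247, 0.001]
force: [0.3, 1.0, -0.7]
opening: 0.0463
gripper_force: 0.0
```

```bash
python3 - <<'E'
from h import *
s=monitor.read_state();K,R,t=cam("wrist");im=eyes.read_camera("wrist");b=eyes.read_camera("scene")
np.savez("w2.npz",K=K,R=R,t=t)
cv2.imwrite("pics/s2.png",b)
print(s["tool_pos"].round(4),monitor.read_state()["tool_pos"],(-R.T@t).round(4),proj((K,R,t),[.532,-.2025,.2]))
B=cv2.resize(b[135:200,180:250],None,fx=6,fy=6,interpolation=cv2.INTER_CUBIC)
cv2.imwrite("pics/c2.png",np.hstack([cv2.resize(im[130:350,170:350],None,fx=1.77,fy=1.77)[:389],B[:389]]))
E
```

```text
[ 0.5329 -0.2039  0.1886] [ 0.53268416 -0.20379171  0.18818686] [ 0.5303 -0.1229  0.3353] [254.89353935 253.41668383]
```

View pics/c2.png

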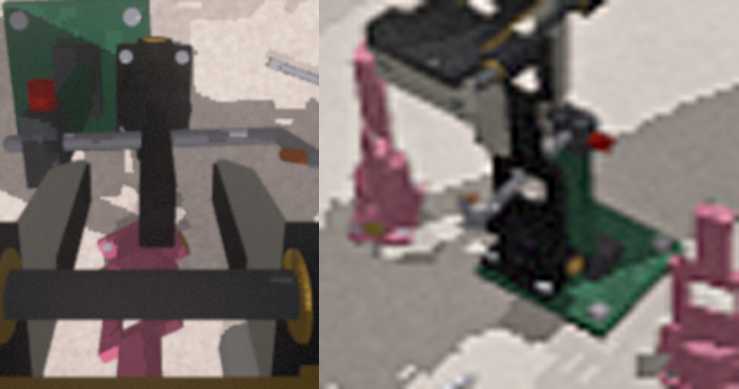

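The lug sits between the fingers and is nearly centred (about 1 mm to +x). Closing now.

Emit:
arm_command([
  [[0.1,0,-0.1,0,0,0.6],[0,0,0,0,0,0],[0,0,0,0,0,0],[0,0,0,0,0,0],[0,0,0,0,0,0],[0,0,0,0,0,0],[0,0,0,0,0,0]],
], gripper=-1, squeeze=30)

```text
t: 3.02
tool_pos: [0.5335, -0.2037, 0.1865]
orientation: [2.182, 2.26, 0.0]
force: [1.5, 0.6, -0.5]
opening: 0.0124
gripper_force: 30.0
```

Gripped at 12.4 mm opening. Now I'll plan a clearance-checked path in the hook plane.

```bash
cat > plan.py <<'E'
import numpy as np, heapq
# hook plane, mm, relative to the bend; z=0 arm centre line
def seg(a,b,r,n): return [(np.array(a)+(np.array(b)-a)*k,r) for k in np.linspace(0,1,n)]
T=28*np.array([np.cos(np.radians(75)),np.sin(np.radians(75))])
H=seg((-107,0),(0,0),4,60)+seg((0,0),T,4,20)+seg(T,T-[10,5],3,10)+seg((-107,9),(-107,-130),8,40)
HP=np.array([h[0] for h in H]);HR=np.array([h[1] for h in H])
# housing rectangles in (n,u) about eye; last: fingers
RC=[(-4,4,0,12),(-6,6,12,65),(-4,4,-49,-30),(-21,21,-83,-49),(-23,23,-89,-83),(-24,24,31,60)]
def clear(x,z,th):
    c,s=np.cos(th),np.sin(th); d=HP-[x,z]; n=d@[c,s]; u=d@[-s,c]; m=1e9
    for a,b,e,f in RC:
        dx=np.maximum(np.maximum(a-n,n-b),0);dy=np.maximum(np.maximum(e-u,u-f),0)
        m=min(m,(np.hypot(dx,dy)-HR).min())
    return m
E
cat > go.py <<'E'
from plan import *
X=np.arange(-56,71,2.);Z=np.arange(4,71,1.);TH=np.radians(np.arange(0,46,5))
C=np.array([[[clear(x,z,t) for t in TH] for z in Z] for x in X])
st=(0,7,0) # x=-56,z=11
D={st:0};P={};q=[(0,st)];goal=None
while q:
    d,s=heapq.heappop(q)
    if d>D[s]: continue
    if X[s[0]]>=40 and Z[s[1]]>=45: goal=s;break
    for i in (-1,0,1):
        for j in (-1,0,1):
            for k in (-1,0,1):
                t=(s[0]+i,s[1]+j,s[2]+k)
                if t==s or not(0<=t[0]<len(X) and 0<=t[1]<len(Z) and 0<=t[2]<len(TH)): continue
                c=min(C[t],6)
                if c<=.3: continue
                nd=d+(abs(i)*2+abs(j)+abs(k)*2)/c**3
                if nd<D.get(t,1e18): D[t]=nd;P[t]=s;heapq.heappush(q,(nd,t))
p=[goal]
while p[-1]!=st:p.append(P[p[-1]])
for s in p[::-1]: print(X[s[0]],Z[s[1]],round(np.degrees(TH[s[2]])),round(C[s],1))
E
python3 go.py
```

```text
-56.0 11.0 0 7.0
-54.0 11.0 5 6.7
-52.0 11.0 10 6.3
-50.0 12.0 15 7.0
-48.0 12.0 20 6.7
-48.0 13.0 20 7.7
-46.0 13.0 20 7.7
-44.0 13.0 25 7.3
-42.0 13.0 30 7.0
-40.0 13.0 30 7.0
-38.0 13.0 30 7.0
-36.0 13.0 30 7.0
-34.0 13.0 30 7.0
-32.0 13.0 30 7.0
-30.0 13.0 30 7.0
-28.0 13.0 30 7.0
-26.0 13.0 30 7.0
-24.0 13.0 30 7.0
-22.0 13.0 30 7.0
-20.0 13.0 30 7.0
-18.0 13.0 30 7.0
-16.0 13.0 30 7.0
-14.0 13.0 35 6.7
-14.0 13.0 40 6.5
-14.0 13.0 45 6.2
-12.0 13.0 45 5.9
-12.0 14.0 45 5.3
-12.0 15.0 45 4.7
-12.0 16.0 45 4.2
-12.0 17.0 45 3.8
-12.0 18.0 45 3.5
-12.0 19.0 45 3.4
-12.0 20.0 45 3.5
-12.0 21.0 45 3.1
-12.0 22.0 45 2.7
-12.0 23.0 45 2.5
-10.0 24.0 45 3.5
-10.0 25.0 45 3.9
-10.0 26.0 45 3.6
-8.0 27.0 45 4.2
-8.0 28.0 45 4.9
-8.0 29.0 45 4.7
-8.0 30.0 45 4.5
-6.0 31.0 45 5.6
-6.0 32.0 45 5.9
-4.0 33.0 45 6.1
-4.0 34.0 45 7.0
-4.0 35.0 45 7.1
-2.0 36.0 45 7.9
0.0 37.0 45 7.9
2.0 38.0 45 7.5
4.0 39.0 45 7.0
6.0 40.0 45 6.9
8.0 40.0 45 6.3
10.0 40.0 45 6.1
12.0 40.0 45 6.3
14.0 40.0 45 6.9
16.0 40.0 45 7.7
18.0 40.0 45 8.9
20.0 40.0 45 10.2
22.0 40.0 45 11.6
24.0 40.0 45 13.0
26.0 40.0 45 14.2
28.0 41.0 45 15.9
30.0 42.0 45 17.7
32.0 43.0 45 19.5
34.0 43.0 45 20.2
36.0 43.0 45 19.2
38.0 44.0 45 19.4
40.0 45.0 45 19.7
```

Emit:
arm_command([
  [[0,0,0.3,0,0,0],[0,0,0.3,0,0,0],[0,0,0.1,0,0,0],[0,0,0,0,0,0],[0,0,0,0,0,0]],
])

```text
t: 3.43
tool_pos: [0.5333, -0.2036, 0.1934]
orientation: [-2.182, -2.26, 0.0]
force: [0.5, -0.4, -2.7]
opening: 0.012
gripper_force: 30.0
```

It is lifted, carrying about 2.7 N. The planned route keeps at least 2.5 mm of clearance at 45° tilt. First tilt, to 30°:

Emit:
arm_command([
  [[-0.13,-0.01,-0.01,0.14,-3,0],[-0.13,-0.01,-0.01,0.14,-3,0],[-0.13,-0.01,-0.01,0.14,-3,0],[-0.14,-0.01,-0.02,0.14,-3,0],[-0.14,-0.01,-0.02,0.14,-3,0],[-0.12,-0.01,-0.08,0.14,-3,0],[-0.12,0,-0.08,0.14,-3,0],[-0.12,0,-0.08,0.14,-3,0],[-0.11,0,-0.08,0.14,-3,0],[-0.11,0,-0.09,0.14,-3,0],[0,0,0,0,0,0],[0,0,0,0,0,0]],
])

```text
t: 4.43
tool_pos: [0.5198, -0.2043, 0.1878]
orientation: [1.901, 1.966, 0.531]
force: [0.2, 0.2, -2.0]
opening: 0.0116
gripper_force: 30.0
```

```bash
python3 - <<'E'
from h import *
b=eyes.read_camera("scene");K,R,t=cam("wrist");im=eyes.read_camera("wrist")
B=cv2.resize(b[135:200,180:250],None,fx=6,fy=6,interpolation=cv2.INTER_CUBIC)
cv2.imwrite("pics/c3.png",np.hstack([cv2.resize(im[110:350,160:370],None,fx=1.62,fy=1.62)[:389],B[:389]]))
s=monitor.read_state();Rt=cv2.Rodrigues(s["orientation"])[0];print(Rt[:,2].round(3),s["q"].round(2))
E
```

```text
[ 0.499  0.023 -0.866] [-0.68 -0.37  2.13  0.4   1.02 -0.87]
```

View pics/c3.png

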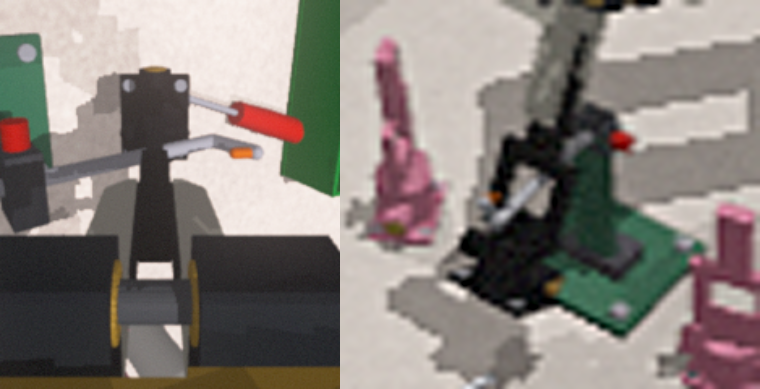

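It shows the housing tilted 30° with the arm through the window and no contact. Next I'll go outward and then tilt to 45°.

Emit:
arm_command([
  [[0.43,0.02,0,0,0,0],[0.43,0.02,0,0,0,0],[0.43,0.02,0,0,0,0],[0.43,0.02,0,0,0,0],[0.43,0.02,0,0,0,0],[0.43,0.02,0,0,0,0],[-0.18,-0.01,-0.14,0.14,-3,0],[-0.18,-0.01,-0.15,0.14,-3,0],[-0.17,-0.01,-0.16,0.14,-3,0],[-0.17,-0.01,-0.17,0.14,-3,0],[-0.16,-0.01,-0.18,0.14,-3,0],[0,0,0,0,0,0]],
])

```text
t: 5.53
tool_pos: [0.5366, -0.2028, 0.1779]
orientation: [1.738, 1.797, 0.755]
force: [0.1, 0.8, -3.9]
opening: 0.0117
gripper_force: 30.0
```

```bash
python3 - <<'E'
from h import *
b=eyes.read_camera("scene");S=cam("scene");K,R,t=cam("wrist");im=eyes.read_camera("wrist");c=(K,R,t)
s=monitor.read_state();Rt=cv2.Rodrigues(s["orientation"])[0];print(s["tool_pos"].round(4),s["force"].round(1),Rt[:,2].round(3))
# barb seen by wrist and by scene
o=mask(im,(5,140,80),(16,255,255));n,l,st,ce=cv2.connectedComponentsWithStats(o)
for i in range(1,n):
    if st[i,4]>15: print("wrist",st[i],ce[i],onz(c,ce[i],.1555).round(4))
B=cv2.resize(b[140:195,190:250],None,fx=7,fy=7,interpolation=cv2.INTER_CUBIC)
cv2.imwrite("pics/c4.png",np.hstack([cv2.resize(im[110:300,180:360],None,fx=2.03,fy=2.03)[:385],B[:385]]))
E
```

```text
[ 0.5376 -0.2038  0.1801] [-0.1 -0.1 -2.1] [ 0.705  0.033 -0.708]
wrist [393   0  17  26 315] [400.71111111  11.95873016] [ 0.7814 -0.0122  0.1555]
wrist [407   0  20  50 583] [416.54202401  23.87307033] [ 0.8395 -0.0111  0.1555]
wrist [429   0  18  19 238] [437.22689076   8.2394958 ] [0.9162 0.0256 0.1555]
wrist [444   0  25  45 711] [455.70886076  20.96202532] [1.0357 0.0369 0.1555]
wrist [472   0  20  10 149] [480.85234899   3.91946309] [1.2233 0.1117 0.1555]
wrist [489   0  23  38 564] [500.93794326  19.21808511] [1.5714 0.1637 0.1555]
wrist [377   6  14  35 165] [383.37575758  20.83636364] [ 0.7381 -0.0309  0.1555]
wrist [460  12  29  59 959] [473.86861314  41.28362878] [1.2314 0.0419 0.1555]
wrist [420  21  23  53 698] [431.00429799  47.54297994] [ 0.9185 -0.0245  0.1555]
wrist [386  29  19  48 515] [395.09126214  52.69902913] [ 0.7816 -0.0534  0.1555]
wrist [476  41  31  57 987] [490.91590679  69.23809524] [1.5999 0.0307 0.1555]
wrist [376  42  10  12  61] [380.8852459   47.03278689] [ 0.7401 -0.0547  0.1555]
wrist [434  47  25  52 752] [446.13430851  72.80984043] [ 1.0369 -0.
[... 4110 characters left out ...]
 85] [456.52941176 313.69411765] [ 2.7503 -1.5446  0.1555]
wrist [387 312   4  12  30] [388.2 317.3] [ 0.9402 -0.5083  0.1555]
wrist [390 314  16  34 327] [397.39449541 330.22018349] [ 1.0334 -0.599   0.1555]
wrist [439 318  22  39 512] [449.20117188 336.65625   ] [ 2.597  -1.6549  0.1555]
wrist [384 327   4  13  29] [385.48275862 332.93103448] [ 0.9402 -0.546   0.1555]
wrist [420 329  17  34 361] [427.77562327 345.9501385 ] [ 1.5926 -1.0352  0.1555]
wrist [402 338  16  26 264] [409.36742424 351.53030303] [ 1.2267 -0.7996  0.1555]
wrist [389 346  10  16  63] [394.58730159 352.92063492] [ 1.0476 -0.6744  0.1555]
wrist [436 354  15   9  74] [441.64864865 359.41891892] [ 2.4322 -1.7384  0.1555]
```

View pics/c4.png

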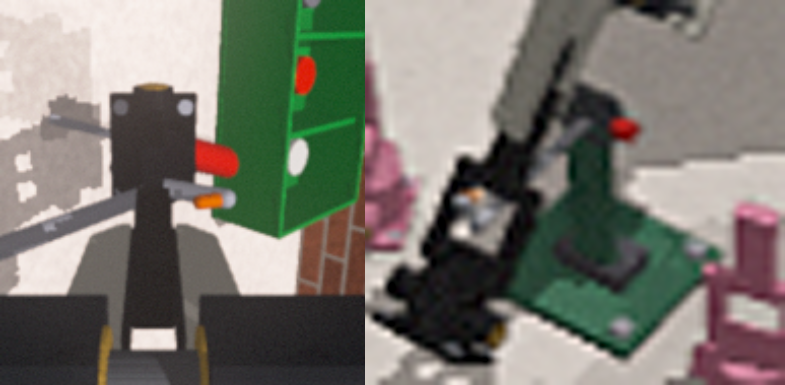

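No contact. The barb reads (0.589, -0.198), which confirms the bend at about 0.587–0.588. Next I'll get the best x for each height at 45° on a fine grid.

```bash
python3 - <<'E'
from plan import *
X=np.arange(-18,12,.5)
for z in range(12,46,2):
    c=[clear(x,z,np.pi/4) for x in X]; i=int(np.argmax(c)); print(z,X[i],round(c[i],1),"ok>2:",[float(x) for x,k in zip(X,c) if k>2][::1][:1],[float(x) for x,k in zip(X,c) if k>2][-1:])
E
```

```text
12 -12.5 5.2 ok>2: [-18.0] [-5.5]
14 -13.5 6.5 ok>2: [-18.0] [-7.5]
16 -13.5 5.1 ok>2: [-17.5] [-9.5]
18 -13.0 4.1 ok>2: [-15.5] [-10.5]
20 -12.0 3.5 ok>2: [-13.5] [-11.0]
22 -11.5 3.2 ok>2: [-12.5] [-10.0]
24 -10.5 3.6 ok>2: [-12.0] [-8.0]
26 -9.0 4.2 ok>2: [-11.5] [-6.0]
28 -8.0 4.9 ok>2: [-11.0] [-4.0]
30 -7.0 5.5 ok>2: [-10.5] [-1.0]
32 -5.5 6.0 ok>2: [-10.0] [3.0]
34 -4.0 7.0 ok>2: [-9.5] [5.5]
36 -2.5 8.1 ok>2: [-9.0] [11.5]
38 -1.0 9.2 ok>2: [-8.0] [11.5]
40 0.5 9.9 ok>2: [-7.5] [11.5]
42 2.0 10.6 ok>2: [-7.0] [11.5]
44 3.5 11.6 ok>2: [-6.5] [11.5]
```

Emit:
arm_command([
  [[0.04,0.05,0.2,0,0,0],[0.04,0.05,0.2,0,0,0],[0.04,0.05,0.15,0,0,0],[0.05,0.05,0.1,0,0,0],[0.05,0,0.1,0,0,0],[0,0,0,0,0,0],[0,0,0,0,0,0]],
])

```text
t: 6.22
tool_pos: [0.5404, -0.2015, 0.1883]
orientation: [1.735, 1.797, 0.754]
force: [0.1, 0.5, -4.1]
opening: 0.0124
gripper_force: 30.0
```

Emit:
arm_command([
  [[0.03,0,0.1,0,0,0],[0.03,0,0.1,0,0,0],[0.04,0,0.1,0,0,0],[0.05,0,0.1,0,0,0],[0,0,0,0,0,0],[0,0,0,0,0,0]],
])

```text
t: 6.72
tool_pos: [0.5418, -0.2016, 0.1923]
orientation: [1.735, 1.797, 0.754]
force: [-0.3, -0.2, -2.9]
opening: 0.0115
gripper_force: 30.0
```

Emit:
arm_command([
  [[0.12,0,0.2,0,0,0],[0.12,0,0.2,0,0,0],[0.12,0.01,0.2,0,0,0],[0.15,0.01,0.2,0,0,0],[0.15,0.01,0.2,0,0,0],[0.15,0.01,0.2,0,0,0],[0.15,0.01,0.2,0,0,0],[0.15,0.01,0.2,0,0,0],[0.15,0.01,0.2,0,0,0],[0,0,0,0,0,0]],
])

```text
t: 7.55
tool_pos: [0.5547, -0.201, 0.2108]
orientation: [1.735, 1.797, 0.754]
force: [0.0, 0.5, -2.4]
opening: 0.0119
gripper_force: 30.0
```

```bash
python3 - <<'E'
from plan import *
for x in range(2,60,4): print(x,[round(clear(x,z,np.pi/4),1) for z in (41,44,48,60)])
for th in (45,30,15,0): print(th,[round(clear(62,z,np.radians(th)),1) for z in (50,65,80)])
E
```

```text
2 [np.float64(9.7), np.float64(10.5), np.float64(9.5), np.float64(11.9)]
6 [np.float64(7.8), np.float64(10.7), np.float64(13.4), np.float64(15.3)]
10 [np.float64(7.1), np.float64(10.1), np.float64(14.1), np.float64(18.9)]
14 [np.float64(7.8), np.float64(10.7), np.float64(14.5), np.float64(22.7)]
18 [np.float64(9.7), np.float64(12.2), np.float64(15.8), np.float64(26.5)]
22 [np.float64(12.3), np.float64(14.5), np.float64(17.7), np.float64(28.4)]
26 [np.float64(15.1), np.float64(17.2), np.float64(20.1), np.float64(30.1)]
30 [np.float64(16.8), np.float64(19.4), np.float64(22.9), np.float64(32.1)]
34 [np.float64(18.5), np.float64(21.0), np.float64(24.6), np.float64(34.5)]
38 [np.float64(16.6), np.float64(19.4), np.float64(23.2), np.float64(34.8)]
42 [np.float64(15.4), np.float64(18.3), np.float64(22.2), np.float64(34.1)]
46 [np.float64(14.9), np.float64(17.9), np.float64(21.9), np.float64(33.9)]
50 [np.float64(15.3), np.float64(18.2), np.float64(22.2), np.float64(34.1)]
54 [np.float64(16.5), np.float64(19.3), np.float64(23.1), np.float64(34.7)]
58 [np.float64(18.3), np.float64(20.9), np.float64(24.5), np.float64(35.7)]
45 [np.float64(28.1), np.float64(41.7), np.float64(56.0)]
30 [np.float64(38.1), np.float64(51.9), np.float64(57.1)]
15 [np.float64(48.3), np.float64(45.4), np.float64(43.2)]
0 [np.float64(35.3), np.float64(31.5), np.float64(29.8)]
```

It is free of the tip, with force showing only the weight. Now leading it out and up, then upright.

Emit:
arm_command([
  [[0.4,0.02,0.3,0,0,0],[0.6,0.02,0.4,0,0,0],[0.8,0.03,0.4,0,0,0],[0.8,0.03,0.4,0,0,0],[0.8,0.03,0.5,0,0,0],[0.8,0.03,0.8,0,0,0],[0.8,0.03,1.0,0,0,0],[0.8,0.03,1.2,0,0,0],[0.6,0,1.5,0,0,0],[0,0,1.5,0,0,0],[0,0,1.5,0,0,0],[0,0,1.5,0,0,0]],
])

```text
t: 8.55
tool_pos: [0.6184, -0.1984, 0.3215]
orientation: [1.735, 1.798, 0.754]
force: [0.3, 0.5, -3.1]
opening: 0.0118
gripper_force: 30.0
```

Emit:
arm_command([
  [[0,0,0.4,-0.2,5,0],[0,0,0.4,-0.2,5,0],[0,0,0.4,-0.2,5,0],[0,0,0.3,-0.2,5,0],[0,0,0.3,-0.2,5,0],[0,0,0.3,-0.2,5,0],[0,0,0.3,-0.2,5,0],[0,0,0.2,-0.2,5,0],[0,0,0.2,-0.2,5,0],[0,0,0,0,0,0],[0,0,0,0,0,0]],
])

```text
t: 9.47
tool_pos: [0.6195, -0.1985, 0.347]
orientation: [-2.182, -2.256, -0.007]
force: [-0.1, 1.2, -3.6]
opening: 0.0114
gripper_force: 30.0
```

```bash
python3 - <<'E'
from h import *
b=eyes.read_camera("scene");a=eyes.read_camera("top");K,R,t=cam("wrist");im=eyes.read_camera("wrist")
cv2.imwrite("pics/s5.png",b);cv2.imwrite("pics/t5.png",a);cv2.imwrite("pics/w5.png",im);np.savez("w5.npz",K=K,R=R,t=t)
s=monitor.read_state();Rt=cv2.Rodrigues(s["orientation"])[0];print(s["tool_pos"].round(4),s["force"].round(1),s["wrist_torque"].round(2),Rt.round(3),s["q"].round(2))
T=cam("top");S=cam("scene")
# tray from first pictures: sheet from scene and top at tray-floor height
for n,c in (("top0",T),("scene0",S)):
    im=cv2.imread(f"pics/{n}.png");y=mask(im,(22,110,80),(36,255,255))
    roi=np.zeros_like(y); 
    if n=="top0": roi[222:262,165:206]=255
    else: roi[200:240,295:345]=255
    pts=cv2.findNonZero(y&roi); W=np.array([onz(c,p[0],.0045)[:2]*1000 for p in pts],np.float32); print(n,len(pts),cv2.minAreaRect(W),W.mean(0))
E
```

```text
[ 0.618  -0.1989  0.3492] [ 1.   0.6 -4. ] [-0.09 -0.1  -0.02] [[-0.032  0.999  0.004]
 [ 0.999  0.032  0.004]
 [ 0.004  0.004 -1.   ]] [-0.39  0.25  1.15  0.01  1.74 -0.42]
top0 448 ((433.8784484863281, 224.133056640625), (72.90978240966797, 62.73653793334961), 83.34537506103516) [433.9269  224.13435]
scene0 219 ((430.06329345703125, 211.0537872314453), (93.33197021484375, 54.9911003112793), 83.41607666015625) [431.4287  222.49626]
```

Emit:
arm_command([
  [[-1.5,3.5,0,0,0,-0.7],[-1.5,3.5,0,0,0,-0.7],[-1.5,3.5,0,0,0,-0.7],[-1.5,3.5,0,0,0,-0.7],[-1.5,3.5,0,0,0,-0.7],[-1.5,3.5,0,0,0,-0.7],[-1.5,3.5,0,0,0,-0.7],[-1.5,3.5,0,0,0,-0.7],[-1.5,3.5,0,0,0,-0.7],[-1.5,3.5,0,0,0,-0.7],[-1.5,3.5,0,0,0,-0.7],[-1.5,3.5,0,0,0,-0.7]],
])

```text
t: 10.62
tool_pos: [0.4368, 0.2223, 0.3494]
orientation: [-2.344, -2.088, -0.014]
force: [1.0, 1.5, -2.9]
opening: 0.0118
gripper_force: 30.0
```

Emit:
arm_command([
  [[-0.4,0.4,0,0,0,0],[0,0,0,0,0,0],[0,0,0,0,0,0]],
])

```text
t: 10.87
tool_pos: [0.434, 0.2248, 0.349]
orientation: [-2.342, -2.091, -0.01]
force: [-0.1, 0.1, -2.4]
opening: 0.0121
gripper_force: 30.0
```

```bash
python3 - <<'E'
from h import *
s=monitor.read_state();K,R,t=cam("wrist");c=(K,R,t);im=eyes.read_camera("wrist");b=eyes.read_camera("scene")
np.savez("w6.npz",K=K,R=R,t=t);cv2.imwrite("pics/w6.png",im);cv2.imwrite("pics/s6.png",b)
Rt=cv2.Rodrigues(s["orientation"])[0];print(s["t"],s["tool_pos"].round(4),s["force"].round(1),Rt.round(3))
y=mask(im,(22,110,80),(36,255,255));n,l,st,ce=cv2.connectedComponentsWithStats(y)
for i in range(1,n):
    if st[i,4]>150:
        pts=cv2.findNonZero((l==i).astype(np.uint8));W=np.array([onz(c,p[0],.0045)[:2]*1000 for p in pts],np.float32);print(st[i],cv2.minAreaRect(W))
g=mask(im,(45,90,25),(90,255,255));n,l,st,ce=cv2.connectedComponentsWithStats(g)
for i in range(1,n):
    if st[i,4]>800:
        pts=cv2.findNonZero((l==i).astype(np.uint8));W=np.array([onz(c,p[0],.024)[:2]*1000 for p in pts],np.float32);print("g",st[i],cv2.minAreaRect(W))
print(proj(c,[.434,.224,.0045]))
cv2.imwrite("pics/c6.png",np.hstack([im,b[130:260,260:380].repeat(3,0).repeat(3,1)[:384,:288]]))
E
```

```text
10.8667 [0.434  0.2248 0.349 ] [-0.1  0.1 -2.4] [[ 0.113  0.994  0.004]
 [ 0.994 -0.113  0.006]
 [ 0.006  0.003 -1.   ]]
[238 136  34  22 625] ((434.4203186035156, 238.28704833984375), (38.30918884277344, 59.645408630371094), 84.46444702148438)
[ 403  205   53   46 1152] ((761.3441162109375, 38.68745422363281), (91.92173767089844, 106.72917938232422), 48.5467643737793)
g [ 232   78   48   81 1731] ((442.08526611328125, 286.6327209472656), (131.82997131347656, 78.58523559570312), 83.42500305175781)
g [ 430  310   38   55 1454] ((801.1830444335938, -222.70138549804688), (148.30133056640625, 72.0975112915039), 83.44171142578125)
[255.31092503 154.62641825]
```

View pics/c6.png

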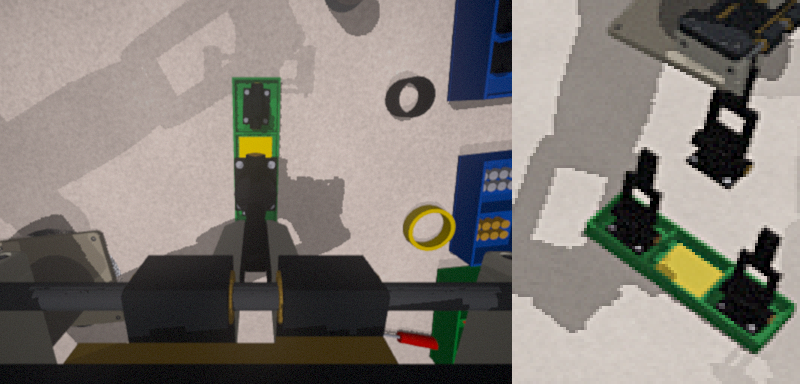

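The last picture shows the housing hanging straight and aligned with the tray, over the free bay. Its foot edge is at v≈157, spanning u≈234–277. I'll check the foot's offset from the TCP by computation.

```bash
python3 - <<'E'
from h import *
d=np.load("w6.npz");c=(d["K"],d["R"],d["t"]);im=cv2.imread("pics/w6.png")
m=(im.max(2)<62).astype(np.uint8)
for v in range(150,166,2): 
    u=np.flatnonzero(m[v,222:292])+222; print(v,len(u),u.min() if len(u) else 0,u.max() if len(u) else 0)
for p in [(234,157),(277,157),(255.5,157),(240,165),(271,165)]: print(p,onz(c,p,.216).round(4))
print((-c[1].T@c[2]).round(4))
E
```

```text
150 0 0 0
152 0 0 0
154 0 0 0
156 9 247 264
158 29 236 276
160 36 235 276
162 27 243 276
164 24 244 276
(234, 157) [0.415  0.2586 0.216 ]
(277, 157) [0.4599 0.2535 0.216 ]
(255.5, 157) [0.4375 0.256  0.216 ]
(240, 165) [0.4202 0.2494 0.216 ]
(271, 165) [0.4528 0.2457 0.216 ]
[0.4423 0.3044 0.4963]
```

Emit:
arm_command([
  [[0,-0.2,-1.5,0,0,0],[0,0,-2.5,0,0,0],[0,0,-3,0,0,0],[0,0,-3,0,0,0],[0,0,-3,0,0,0],[0,0,-2.5,0,0,0],[0,0,-1.5,0,0,0],[0,0,-1,0,0,0],[0,0,-0.8,0,0,0],[0,0,-0.4,0,0,0],[0,0,0,0,0,0],[0,0,0,0,0,0]],
])

```text
t: 11.97
tool_pos: [0.4351, 0.2233, 0.1571]
orientation: [-2.343, -2.09, -0.008]
force: [0.1, 0.3, -3.2]
opening: 0.0116
gripper_force: 30.0
```

Emit:
arm_command([
  [[0,0,-0.2,0,0,0],[0,0,-0.2,0,0,0],[0,0,-0.2,0,0,0],[0,0,-0.1,0,0,0],[0,0,-0.1,0,0,0],[0,0,0,0,0,0],[0,0,0,0,0,0]],
])

```text
t: 12.55
tool_pos: [0.4343, 0.2234, 0.1481]
orientation: [-2.342, -2.09, -0.005]
force: [-0.7, -0.4, -4.0]
opening: 0.0119
gripper_force: 30.0
```

Emit:
arm_command([
  [[0,0,-0.1,0,0,0],[0,0,0,0,0,0],[0,0,-0.1,0,0,0],[0,0,0,0,0,0]],
])

```text
t: 12.88
tool_pos: [0.4343, 0.2233, 0.146]
orientation: [-2.342, -2.09, -0.005]
force: [-0.5, 0.5, -2.8]
opening: 0.0119
gripper_force: 30.0
```

Emit:
arm_command([
  [[0,0,-0.05,0,0,0],[0,0,0,0,0,0],[0,0,-0.05,0,0,0],[0,0,0,0,0,0],[0,0,0,0,0,0]],
])

```text
t: 13.3
tool_pos: [0.4344, 0.2233, 0.1452]
orientation: [-2.342, -2.09, -0.006]
force: [0.2, -0.5, -2.6]
opening: 0.012
gripper_force: 30.0
```

```bash
python3 -c "
from h import *
s=monitor.read_state();print(s['force'],s['tool_pos'])"
```

```text
[ 0.17231502 -0.49758093 -2.56439848] [0.43442217 0.22333141 0.14520477]
```

Emit:
arm_command([
  [[0,0,-0.05,0,0,0],[0,0,0,0,0,0],[0,0,0,0,0,0]],
])

```text
t: 13.55
tool_pos: [0.4346, 0.2234, 0.1452]
orientation: [-2.342, -2.09, -0.006]
force: [-1.2, -0.8, 3.1]
opening: 0.0117
gripper_force: 30.0
```

Emit:
arm_command([
  [[0,0,-0.05,0,0,0],[0,0,0,0,0,0],[0,0,0,0,0,0]],
])

```text
t: 13.8
tool_pos: [0.4347, 0.2234, 0.1452]
orientation: [-2.342, -2.09, -0.007]
force: [-2.5, -1.8, 7.9]
opening: 0.0119
gripper_force: 30.0
```

Emit:
arm_command([
  [[0,0,-0.05,0,0,0],[0,0,0,0,0,0],[0,0,0,0,0,0]],
])

```text
t: 14.05
tool_pos: [0.4348, 0.2234, 0.1452]
orientation: [-2.342, -2.09, -0.007]
force: [-4.3, -1.9, 11.6]
opening: 0.012
gripper_force: 30.0
```

It touched down at TCP z=0.145. I'll ease off 1 mm, then release.

Emit:
arm_command([
  [[0,0,0.1,0,0,0],[0,0,0,0,0,0],[0,0,0,0,0,0]],
])

```text
t: 14.3
tool_pos: [0.4347, 0.2234, 0.1451]
orientation: [-2.342, -2.09, -0.007]
force: [-1.2, -1.9, 6.6]
opening: 0.0116
gripper_force: 30.0
```

Emit:
arm_command([
  [[0,0,0,0,0,0],[0,0,0,0,0,0],[0,0,0,0,0,0],[0,0,0,0,0,0],[0,0,0,0,0,0],[0,0,0,0,0,0]],
], gripper=0)

```text
t: 14.8
tool_pos: [0.4343, 0.2233, 0.1445]
orientation: [-2.342, -2.09, -0.005]
force: [0.2, -1.0, -0.1]
opening: 0.0451
gripper_force: 0.0
```

Emit:
arm_command([
  [[0,0,0.5,0,0,0],[0,0,1,0,0,0],[0,0,2,0,0,0],[0,0,3,0,0,0],[0,0,3,0,0,0],[0,0,3,0,0,0],[0,0,3,0,0,0],[0,0,3,0,0,0],[0,0,1.5,0,0,0],[0,0,0,0,0,0],[0,0,0,0,0,0]],
])

```text
t: 15.72
tool_pos: [0.4348, 0.2235, 0.3463]
orientation: [-2.343, -2.09, -0.01]
force: [-0.5, 0.2, 0.4]
opening: 0.0464
gripper_force: 0.0
```

```bash
python3 - <<'E'
from h import *
s=monitor.read_state();T=cam("top");S=cam("scene");a=eyes.read_camera("top");b=eyes.read_camera("scene");K,R,t=cam("wrist");c=(K,R,t);im=eyes.read_camera("wrist")
cv2.imwrite("pics/t7.png",a);cv2.imwrite("pics/s7.png",b);cv2.imwrite("pics/w7.png",im)
print(s["t"],s["tool_pos"].round(4),s["force"].round(1),s["opening"])
# yellow margin around the foot in the wrist view, and lug-top check in the scene view
y=mask(im,(22,110,80),(36,255,255));n,l,st,ce=cv2.connectedComponentsWithStats(y)
for i in range(1,n):
    if st[i,4]>8: print("yellow",st[i],ce[i].round(0),(onz(c,ce[i],.0045)*1000).round(0))
b0=cv2.imread("pics/scene0.png")
def colmean(img,X): 
    u,v=proj(S,X).round().astype(int);return (u,v),img[v-1:v+2,u-1:u+2].mean().round()
for z in (.012,.03,.05,.09,.1,.12,.14,.15): print(z,*colmean(b,[.4345,.2235,z]),*colmean(b0,[.4345,.2235,z])[1:])
# barb & done housings unchanged?
D=cv2.absdiff(cv2.GaussianBlur(b,(3,3),0),cv2.GaussianBlur(b0,(3,3),0)).max(2)
for nm,X in dict(doneA=[.4448,.3124,.1],doneB=[.4241,.1352,.1]).items():
    u,v=proj(S,X).astype(int);print(nm,(u,v),D[v-20:v+20,u-10:u+10].mean().round(1))
E
```

```text
15.7167 [0.4348 0.2235 0.3463] [-0.5  0.2  0.4] 0.04635629930700762
yellow [239 136  12  38 217] [242. 154.] [409. 226.   5.]
yellow [262 136  11  38 194] [269. 155.] [458. 219.   5.]
yellow [ 406  205   53   47 1192] [433. 228.] [763.  39.   5.]
0.012 (np.int64(319), np.int64(219)) 19.0 154.0
0.03 (np.int64(319), np.int64(216)) 17.0 155.0
0.05 (np.int64(320), np.int64(213)) 11.0 75.0
0.09 (np.int64(322), np.int64(206)) 79.0 197.0
0.1 (np.int64(323), np.int64(205)) 11.0 196.0
0.12 (np.int64(324), np.int64(201)) 10.0 196.0
0.14 (np.int64(325), np.int64(197)) 11.0 196.0
0.15 (np.int64(325), np.int64(196)) 12.0 195.0
doneA (np.int64(343), np.int64(218)) 4.4
doneB (np.int64(303), np.int64(191)) 17.9
```

```bash
python3 - <<'E'
from h import *
r=(slice(177,216),slice(288,314))
M=[(cv2.imread(f"pics/{n}.png")[r].max(2)<45) for n in ("scene0","s7")]
print(M[0].sum(),M[1].sum(),(M[0]&M[1]).sum())
for m in M:
    ys,xs=np.nonzero(m);print(xs.mean(),ys.mean())
    print("\n".join("".join("#" if k else "." for k in row) for row in m[::2]))
E
```

```text
316 343 315
13.439873417721518 21.772151898734176
..........................
..........................
...............####.......
..............######......
..............######......
..............######......
..........#########.......
..........#########.......
.........###...####.......
.........##.......###.....
.......#######....###.....
.....################.....
......##############......
.......##############.....
.......############.......
....#################.....
.......############.......
..........#########.......
............#...#.........
..........................
13.723032069970845 22.166180758017493
..........................
..........................
...............####.......
..............######......
..............######......
..........##.#######......
..........#########.......
.........##########.......
.........###...####.......
........####......###.....
.......#######....###.....
.....################.....
.....###############......
.......#############......
.......############.......
....#################.....
.......############.......
.........###########.....#
............#..##......###
.........................#
```

The finished housing hasn't moved; the difference was only a shadow. Handing in.

```bash
python3 -c "
from plant import ticket
print(ticket.close_job())"
```

```text
the job is handed in; nothing more can be done
None
```

The housing came off the hook with no contact force noticeable on the wrist sensor. It stands upright and released on the yellow sheet in the free bay; the finished housings look unmoved, and the job was handed in at about 16 s.

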